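# Close up the stamp rail

## Robot

A 6-joint arm with a two-finger parallel gripper is mounted at the origin on the work surface. World frame = base frame: x ahead of the robot, y to its left, z up, the work surface at z = 0. Lengths are in mm, angles in rad, forces in N, time in s.
With the tool pointing down it reaches from about 350 to 875 mm from the base axis. Payload 4.2 kg.
Tool frame: the origin (TCP) lies midway between the tips of the shut fingers; the grasp point (between the pads) lies 19 mm behind it; z points along the fingers, y is the line along which they close (so a half turn about z gives the same grasp; the last joint's range is limited). The gripper opens to 85 mm and grips with 20 to 120 N. Pads are 22 mm wide; open, the fingers measure 114 mm over their backs; the gripper's body (76 mm by 85 mm) begins 54 mm behind the grasp point. The pads swing forward as they close: fully open they stand 13 mm farther back than shut.
Start: joints at [-1.066, 0.385, 0.008, 0, -1.194, -0.259], TCP at [152.1, -606.189, 231.312] pointing down, gripper open.
Joint ranges: [-3.14, 3.14], [-1.21, 2.06], [-1.07, 1.41], [-3.16, 2.05], [-2.99, -0.16], [-3.1, 3.1]. Speed limits (rad/s): [2.79, 2.79, 3.14, 3.14, 3.14, 3.14].

## Interface

Orientations are given as a unit quaternion [x, y, z, w].
In Python, from bench import arm gives the robot as it stands. The module is installed in compiled form; this text tells all that it offers.
- The arm moves only by the shell command python3 -m handwheel 'ROWS' [OPENING]. ROWS is JSON, a list of rows, each an object of numbers: "x", "y", "z": the shift along the world's x, y, z each as a share of 20 cm, from -1 to 1; "ax", "ay", "az": the turn, a rotation vector about the world's x, y, z each as a share of 90 degrees, from -1 to 1. In form: [{"x": .., "y": .., "z": .., "ax": .., "ay": .., "az": ..}, ...]. A call has exactly 8 rows; each row shifts and turns the commanded pose from where the row before left it; what a row does not reach is not made up. A row lasts 1/10 s, in which the tool goes at most 50 mm and 8.59 degrees, less where a joint would pass 70% of its speed; a pose out of reach is approached as far as the arm can. A call with a number of a shift or a turn outside -1 to 1 is refused whole. A call with a gripper value outside its range is refused whole. OPENING is the opening, from -1 (shut) to 1 (fully open), set as the call begins (- or left out, the last holds). The fingers move at their own pace and stop on an object; the grip force is fixed at half the most. Time passes only in rows, so rows that do not move let the fingers close, or fill a call up. It gives the time, the measured TCP pose, the force, the opening and the grip force at its end, in the units of the state.
- arm.read_state(): the state, without advancing time (a new reading comes with each control period).
- arm.get_image(name): name is "side" or "top" or "wrist"; returns the picture (400x640x3 uint8, red, green, blue); there is no depth.
- arm.camera_params(name): a dict with "K" (3x3 intrinsics, pixels), "position" and "orientation" of the camera in the world. Camera axes: x right, y down, z forward; pixel columns grow to the right and rows downward; lengths in mm; the calibration is good to about 2 mm. A picture is of the moment at which its call begins: read the wrist's pose just before it. camera_params takes no time and is no camera call; for the wrist camera it gives the pose at the moment of the call.
- arm.job_done(): hands the job in; it is judged then, once.
The state is a dict: "clock": time; "joints": joint angles; "joint_vel": joint speeds; "joint_efforts": joint torques, N m; "position": TCP position; "ee_rot": TCP orientation; "contact_force": force on the tool from outside, world axes, zero at the start; "wrist_torque": the same for the moment, N m; "gripper_width": finger opening in mm; "grasp_force": force on a finger pad.
Only numpy, scipy, OpenCV 4.12 (cv2) and the standard library are available. Lean on these libraries where they do the work, as an engineer would, in place of code of your own. Each camera call takes 0.05 s, during which the arm holds its last target. There are 200 camera calls.

## Task

Tidy the stamp rail at the library desk: with the fingertips against the last stamp, push the row of four stamps along the rail, all together, until the row stands fully home against the end stop, and only then push the sliding aluminium keeper along the rail up against the last stamp. Just push: do not grip, lift or tip any stamp, do not use the keeper to move the row, and leave everything else on the table where it is.

Things in the scene. Friction and masses are not known exactly. Their poses are not given: they have to be found in the camera images.
- rack: wooden stamp rail fixed to the table, a channel 400 mm long (its y, -200 to +200 mm) and 80 mm wide (its x). Origin: centre of its underside, z up. Channel floor 10 mm above the table, 64 mm wide between side lips 8 mm thick, tops 20 mm above the table. Fixed end stop at the +y end: dark wooden block 46 mm high, stop face at y = +185 mm; the -y end is open
- stamp1: wooden hand stamp, nearest the end stop, loose in the rail: base 42 mm along the rail (its y, towards the stop), 60 mm across (its x), 30 mm high; turned handle on the middle, at most 26 mm across, 62 mm high in all; about 80 g. Origin: centre of its underside, on the channel floor. At the start the four touch in a row, 50 to 100 mm short of the stop
- stamp2: wooden hand stamp, second from the end stop, loose in the rail: base 42 mm along the rail (its y, towards the stop), 60 mm across (its x), 30 mm high; turned handle on the middle, at most 26 mm across, 62 mm high in all; about 80 g. Origin: centre of its underside, on the channel floor. At the start the four touch in a row, 50 to 100 mm short of the stop
- stamp3: wooden hand stamp, third from the end stop, loose in the rail: base 42 mm along the rail (its y, towards the stop), 60 mm across (its x), 30 mm high; turned handle on the middle, at most 26 mm across, 62 mm high in all; about 80 g. Origin: centre of its underside, on the channel floor. At the start the four touch in a row, 50 to 100 mm short of the stop
- stamp4: wooden hand stamp, last of the row, farthest from the end stop, facing the keeper, loose in the rail: base 42 mm along the rail (its y, towards the stop), 60 mm across (its x), 30 mm high; turned handle on the middle, at most 26 mm across, 62 mm high in all; about 80 g. Origin: centre of its underside, on the channel floor. At the start the four touch in a row, 50 to 100 mm short of the stop
- keeper (a joint): slide of the keeper along the rail in m: grows towards the end stop, from 0 (near the open end, keeper centre at y = -185 mm in the rail's frame) to 0.2; it stays where left and takes about 2 N to slide. Starts between 0 and 0.02; it touches the row at about 0.191 when the row is home
- keeper_mid (a point): centre of the keeper, a plain aluminium block without handle, captive in the rail channel (cannot be lifted out): 22 mm along the rail, 58 mm across, underside on the channel floor, top 51 mm above the table. Axes as the rail. At the start a clear gap of 70 mm or more lies between it and the row; its face towards the open end is free
- spare_stamp: a loose stamp like the others, standing on the table beside the rail, not part of the row; 60 x 42 mm, 62 mm high; origin at the centre of its underside; leave it alone
- ink_pad: flat closed steel ink-pad tin, 79 x 119 mm, 20 mm high; origin at the centre of its underside; leave it alone
- eraser: white eraser, 22 x 48 mm, 13 mm high; origin at the centre of its underside; leave it alone
- tape_roll: roll of amber tape lying flat, 64 mm across, 19 mm high; origin at the centre of its underside; leave it alone
- mug: white mug, 72 mm across, 80 mm high; origin at the centre of its underside; leave it alone
- water_bottle: clear water bottle, 62 mm across, 190 mm high; origin at the centre of its underside; leave it alone
- book: blue book lying flat, 110 x 160 mm, 22 mm high; origin at the centre of its underside; leave it alone
Things that resemble listed ones, but are neither listed nor needed, are in the scene too. What is shaped like the stamp4 but green or purple is not meant.

How it is judged (in metres and radians):
On the way, in this order (a step that is already met when the one before it is completed fails the run):
1. the four stamps stand as a closed row against the end stop (y of stamp1 in the frame of rack above 0.16 m and y of stamp2 in the frame of rack above 0.118 m and y of stamp3 in the frame of rack above 0.076 m and y of stamp4 in the frame of rack above 0.034 m and z of each of stamp1, stamp2, stamp3, stamp4 in the frame of rack below 0.013 m and angle between each of stamp1, stamp2, stamp3, stamp4's own z axis and vertical below 0.08 rad), for 0.2 s.
2. the keeper has been pushed up against the last stamp (y of stamp1 in the frame of rack above 0.16 m and y of stamp2 in the frame of rack above 0.118 m and y of stamp3 in the frame of rack above 0.076 m and y of stamp4 in the frame of rack above 0.034 m and value of joint keeper above 0.186 m), for 0.2 s.
At the end, for the whole second after the job is handed in: All four stamps stand upright on the channel floor and at rest, each within 4 mm of its place in the closed row against the end stop, and the keeper is within 5 mm of the last stamp's place (joint above 0.186) (all of step 2 and z of each of stamp1, stamp2, stamp3, stamp4 in the frame of rack below 0.013 m and angle between each of stamp1, stamp2, stamp3, stamp4's own z axis and vertical below 0.08 rad and linear speed of each of stamp1, stamp2, stamp3, stamp4 below 0.01 m/s and velocity of joint keeper below 0.01 m/s); the robot touches nothing.
It fails at once if the row came apart: two neighbours more than 13 mm apart (distance between stamp1 and stamp2 above 0.055 m or distance between stamp2 and stamp3 above 0.055 m or distance between stamp3 and stamp4 above 0.055 m).
It fails at once if the fingers pressed on one of the first three stamps, or squeezed or rammed the last with more than 60 N (contact force between the fingers and stamp1 above 3 N or contact force between the fingers and stamp2 above 3 N or contact force between the fingers and stamp3 above 3 N or contact force between the fingers and stamp4 above 60 N).
It fails at once if a stamp was lifted more than 10 mm off the rail floor, or tipped by more than about 20 degrees (z of any of stamp1, stamp2, stamp3, stamp4 in the frame of rack above 0.02 m or angle between any of stamp1, stamp2, stamp3, stamp4's own z axis and vertical above 0.35 rad).
It fails at once if the keeper was moved more than 20 mm towards the stop while the row was still more than 8 mm from home (distance of keeper_mid from where it was at the start of the episode above 0.02 m and y of stamp4 in the frame of rack below 0.03 m).
It fails at once if a bystander was pushed away by more than 20 mm or tipped (distance of any of spare_stamp, ink_pad, eraser, tape_roll, mug, water_bottle, book from where it was at the start of the episode above 0.02 m or angle between any of spare_stamp, ink_pad, eraser, tape_roll, mug, water_bottle, book's own z axis and vertical above 0.4 rad).
It also fails if it takes over 50 s, if anything falls off the work surface, if the arm or the gripper's body presses on something with over 40 N, if the wrist force passes 120 N, or if a joint passes its speed limit or range.

## Working session

There is one attempt and no reset: what is moved stays moved. The work goes in short steps, Python scripts to look and compute and a shell command to move; the robot and the scene stay as the last step left them, time stands still between calls to the robot, and variables do not carry over. Pictures are saved under pics/ and viewed, at most 10 in all, crops included, and the job is handed in when it is done.

```bash
mkdir -p pics
python3 - <<'E'
from bench import arm
import cv2
for n in ("top","side"):
    p=arm.camera_params(n); print(n,p)
    cv2.imwrite(f"pics/{n}0.png",arm.get_image(n)[:,:,::-1])
s=arm.read_state();print(s)
E
```

```text
top {'K': array([[480.3835368 ,   0.        , 322.36944965],
       [  0.        , 480.3835368 , 193.61384472],
       [  0.        ,   0.        ,   1.        ]]), 'position': array([ 289.51812359,  -46.1587088 , 1473.72645259]), 'orientation': array([-0.69722389,  0.71245826, -0.05632739,  0.05576111])}
side {'K': array([[418.80631848,   0.        , 322.73468348],
       [  0.        , 418.80631848, 196.91459707],
       [  0.        ,   0.        ,   1.        ]]), 'position': array([159.56764535, 673.31939564, 606.46688299]), 'orientation': array([-0.20517603,  0.85384965, -0.46645369,  0.10613447])}
{'clock': 0.1, 'joints': array([-1.06641298e+00,  3.85476489e-01,  6.74352840e-03, -4.20608903e-04,
       -1.19399450e+00, -2.58617796e-01]), 'joint_vel': array([ 0.0017002 ,  0.00074608,  0.00229344,  0.00161074, -0.00063388,
       -0.00106302]), 'joint_efforts': array([-4.53822213e-04, -3.93319380e+01,  1.88929707e+01,  4.19798836e+00,
       -2.60386943e-03,  2.65703470e-06]), 'position': array([ 151.95577209, -605.70299851,  230.32759847]), 'ee_rot': array([-1.22496706e-01,  9.92468431e-01,  9.68925520e-04, -1.78070151e-04]), 'contact_force': array([-0.14817758,  0.48742693,  0.33085   ]), 'wrist_torque': array([ 0.03897427,  0.01007227, -0.02961043]), 'grasp_force': 0.0, 'gripper_width': 85.24815588348376}
```

View pics/top0.png

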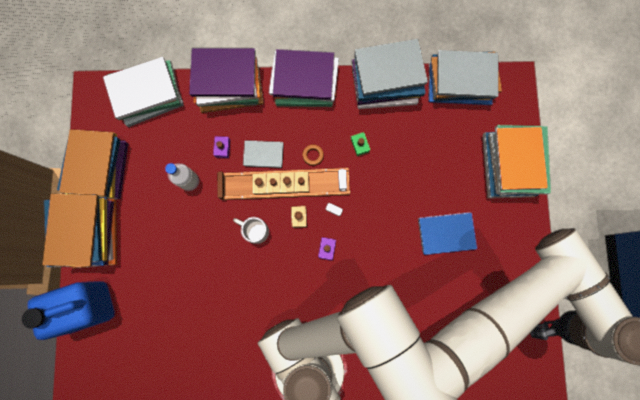

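View pics/side0.png

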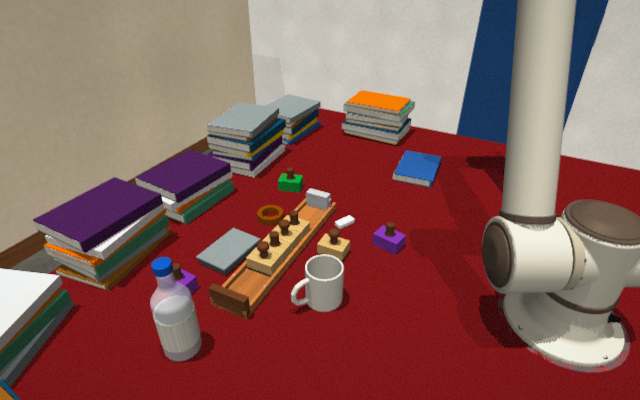

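The top view shows the rail from the stop at about (220,186) to its open end at (349,181). The row of stamps spans columns 252–308, and the keeper is near (343,180). In the side view nothing stands in the channel between stamp4 and the keeper.

```bash
cat > h.py <<'E'
import numpy as np, cv2
from scipy.spatial.transform import Rotation as R
from bench import arm
def ray(p,uv,z):
    d=R.from_quat(p["orientation"]).apply(np.linalg.inv(p["K"])@[uv[0],uv[1],1.])
    return p["position"]+d*(z-p["position"][2])/d[2]
def mask(im,lo,hi,roi):
    h=cv2.cvtColor(im,cv2.COLOR_RGB2HSV); m=cv2.inRange(h,np.array(lo),np.array(hi)); k=np.zeros_like(m)
    x0,y0,x1,y1=roi; k[y0:y1,x0:x1]=m[y0:y1,x0:x1]; return k
E
python3 - <<'E'
from h import *
im=cv2.imread("pics/top0.png")[:,:,::-1]; p=arm.camera_params("top")
h=cv2.cvtColor(np.ascontiguousarray(im),cv2.COLOR_RGB2HSV)
for u,v in [(235,185),(325,182),(330,190),(343,180),(220,185),(280,175),(274,182),(330,172),(300,160),(260,182)]: print(u,v,h[v,u])
cv2.imwrite("pics/crop.png",cv2.resize(im[160:210,205:365,::-1],None,fx=5,fy=5,interpolation=cv2.INTER_NEAREST))
E
```

```text
235 185 [ 12 154 223]
325 182 [ 13 144 237]
330 190 [ 12 148 221]
343 180 [130   3 247]
220 185 [  9 147 139]
280 175 [ 19 104 229]
274 182 [ 10 152 126]
330 172 [ 12 148 224]
300 160 [  0 176 142]
260 182 [ 10 159 122]
```

View pics/crop.png

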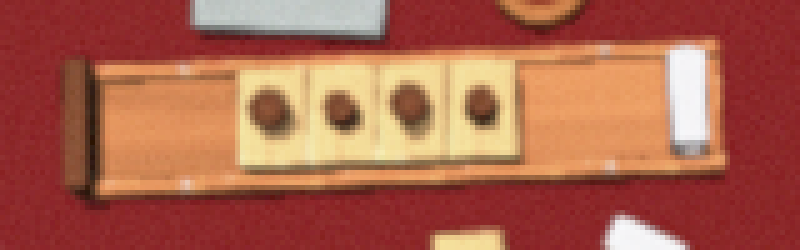

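The crop shows the closed row at crop columns 237–520, the bright keeper top at 667–710, the stop at 65–95, and the rail lips running with a slight tilt.

Run:
```python
from h import *
im=np.ascontiguousarray(cv2.imread("pics/top0.png")[:,:,::-1]); p=arm.camera_params("top")
roi=(212,160,356,205)
def rect(m,z):
    c=max(cv2.findContours(m,0,2)[0],key=cv2.contourArea)
    w=np.array([ray(p,q,z)[:2] for q in c[:,0,:].astype(float)],np.float32)
    r=cv2.minAreaRect(w); return r,cv2.boxPoints(r).round(1)
rail=mask(im,(6,100,90),(30,255,255),roi)|mask(im,(0,0,190),(179,50,255),(330,165,350,195))
for n,m,z in [("rail",rail,20),("stamps",mask(im,(17,60,140),(30,135,255),roi),40),("keeper",mask(im,(0,0,220),(179,50,255),(330,165,350,195)),51)]:
    r,b=rect(m,z); print(n,np.round(r[0],1),np.round(r[1],1),round(r[2],2)); print(b.tolist())
```

```text
rail [557.   69.6] [ 87.5 407.4] 1.14
[[509.20001220703125, 272.29998779296875], [517.2999877929688, -135.0], [604.7000122070312, -133.1999969482422], [596.5999755859375, 274.1000061035156]]
stamps [556.2  78.3] [ 62.2 169.6] 1.19
[[523.4000244140625, 162.5], [526.9000244140625, -7.099999904632568], [589.0999755859375, -5.800000190734863], [585.5, 163.8000030517578]]
keeper [ 563.4 -110.6] [56.  20.1] 2.08
[[535.0, -101.5999984741211], [535.7999877929688, -121.5999984741211], [591.7000122070312, -119.5999984741211], [591.0, -99.5]]
```

```bash
python3 -m handwheel '[{"x":0.127,"y":0.173,"z":0,"ax":0,"ay":0,"az":0.0535},{"x":0.127,"y":0.173,"z":0,"ax":0,"ay":0,"az":0.0535},{"x":0.127,"y":0.173,"z":0,"ax":0,"ay":0,"az":0.0535},{"x":0.127,"y":0.173,"z":0,"ax":0,"ay":0,"az":0.0535},{"x":0.127,"y":0.173,"z":0,"ax":0,"ay":0,"az":0.0535},{"x":0.127,"y":0.173,"z":0,"ax":0,"ay":0,"az":0.0535},{"x":0.127,"y":0.173,"z":0,"ax":0,"ay":0,"az":0.0535},{"x":0.127,"y":0.173,"z":0,"ax":0,"ay":0,"az":0.0535}]' -1
python3 -m handwheel '[{"x":0.127,"y":0.173,"z":0,"ax":0,"ay":0,"az":0.0535},{"x":0.127,"y":0.173,"z":0,"ax":0,"ay":0,"az":0.0535},{"x":0.127,"y":0.173,"z":0,"ax":0,"ay":0,"az":0.0535},{"x":0.127,"y":0.173,"z":0,"ax":0,"ay":0,"az":0.0535},{"x":0.127,"y":0.173,"z":0,"ax":0,"ay":0,"az":0.0535},{"x":0.127,"y":0.173,"z":0,"ax":0,"ay":0,"az":0.0535},{"x":0.127,"y":0.173,"z":0,"ax":0,"ay":0,"az":0.0535},{"x":0.127,"y":0.173,"z":0,"ax":0,"ay":0,"az":0.0535}]'
python3 - <<'E'
from h import *
s=arm.read_state(); print(s["clock"],s["position"],R.from_quat(s["ee_rot"]).as_matrix().round(3).tolist(),s["joints"].round(2))
p=arm.camera_params("wrist"); im=arm.get_image("wrist"); print(p)
np.savez("w1.npz",im=im,K=p["K"],position=p["position"],orientation=p["orientation"])
cv2.imwrite("pics/w1.png",im[:,:,::-1])
E
```

```text
clock: 0.9
position: [355.8, -327.7, 231.1]
ee_rot: [-0.445, 0.896, 0.0, -0.0]
contact_force: [-0.3, -0.4, 0.5]
gripper_width: 0.2
grasp_force: 0.0
clock: 1.7
position: [559.0, -50.9, 231.0]
ee_rot: [0.715, -0.699, -0.0, 0.0]
contact_force: [0.8, -0.7, -0.6]
gripper_width: 0.1
grasp_force: 0.0
1.7 [559.00638251 -50.93121007 230.98290547] [[0.023, -1.0, -0.001], [-1.0, -0.023, 0.0], [-0.0, 0.001, -1.0]] [ 0.2   0.28 -0.15 -0.   -1.14 -0.17]
{'K': array([[333.75098573,   0.        , 322.60954577],
       [  0.        , 333.75098573, 195.84168978],
       [  0.        ,   0.        ,   1.        ]]), 'position': array([ 560.67399158, -116.03569272,  373.22870149]), 'orientation': array([-0.01177643,  0.99131988,  0.13093348, -0.00162225])}
```

View pics/w1.png

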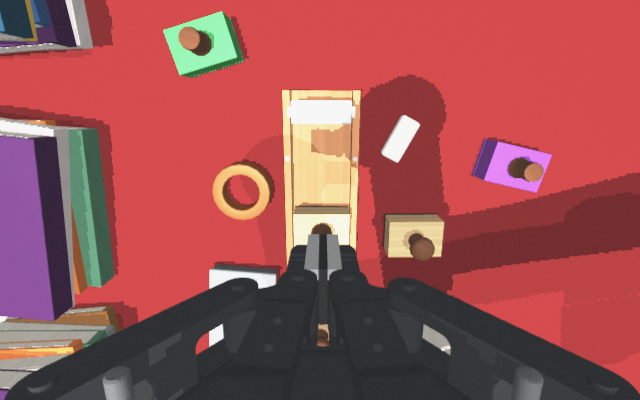

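The wrist view shows the keeper top at about (322,111), stamp4's rear edge at row ~210, and the rail lips at columns 284 and 360. The shut fingertips sit above the gap, centred on the rail at column 322.

Run:
```python
from h import *
d=np.load("w1.npz"); p={k:d[k] for k in ("K","position","orientation")}
for n,u,v,z in [("lipL",283.5,180,20),("lipR",359.5,180,20),("lipL0",283,92,20),("lipR0",360,92,20),("keeper front top",322,124,51),("keeper back top",322,100,51),("st4 top 213",322,213,40),("st4 207",322,207,40),("open end",322,90.5,20)]: print(n,ray(p,(u,v),z).round(1))
g=d["im"].astype(int)[88:236:2,305]; print([(88+2*i,*c) for i,c in enumerate(g.tolist()) if i>55 or i<20])
```

```text
lipL [601.1 -37.8  20. ]
lipR [518.9 -39.8  20. ]
lipL0 [ 601.  -128.9   20. ]
lipR0 [ 523.2 -130.7   20. ]
keeper front top [560.8 -99.7  51. ]
keeper back top [ 561.3 -121.5   51. ]
st4 top 213 [558.7  -7.8  40. ]
st4 207 [558.8 -14.4  40. ]
open end [ 561.6 -131.2   20. ]
[(88, 214, 75, 78), (90, 244, 190, 134), (92, 247, 236, 176), (94, 247, 235, 175), (96, 247, 236, 176), (98, 245, 201, 140), (100, 245, 244, 243), (102, 247, 247, 247), (104, 247, 247, 247), (106, 247, 247, 247), (108, 247, 247, 247), (110, 247, 247, 247), (112, 247, 247, 247), (114, 247, 247, 247), (116, 247, 247, 247), (118, 247, 247, 247), (120, 247, 247, 247), (122, 247, 247, 247), (124, 247, 236, 195), (126, 247, 236, 176), (200, 247, 221, 156), (202, 234, 172, 120), (204, 191, 133, 94), (206, 93, 76, 62), (208, 153, 132, 99), (210, 145, 124, 94), (212, 151, 129, 98), (214, 245, 233, 182), (216, 247, 245, 213), (218, 247, 245, 211), (220, 247, 247, 222), (222, 247, 246, 219), (224, 247, 246, 217), (226, 247, 246, 218), (228, 247, 246, 217), (230, 247, 246, 221), (232, 247, 247, 224), (234, 247, 245, 215)]
```

```bash
python3 -m handwheel '[{"x":0,"y":0,"z":-0.2,"ax":0,"ay":0,"az":0},{"x":0,"y":0,"z":-0.2,"ax":0,"ay":0,"az":0},{"x":0,"y":0,"z":-0.2,"ax":0,"ay":0,"az":0},{"x":0,"y":0,"z":-0.2,"ax":0,"ay":0,"az":0},{"x":0,"y":0,"z":-0.15,"ax":0,"ay":0,"az":0},{"x":0,"y":0,"z":-0.07,"ax":0,"ay":0,"az":0},{"x":0,"y":0,"z":-0.025,"ax":0,"ay":0,"az":0},{"x":0,"y":0,"z":0,"ax":0,"ay":0,"az":0}]'
```

```text
clock: 2.55
position: [558.2, -52.7, 21.7]
ee_rot: [0.714, -0.7, -0.0, 0.001]
contact_force: [-0.1, 0.1, 1.4]
gripper_width: -0.0
grasp_force: 0.0
```

```bash
python3 -m handwheel '[{"x":0,"y":0.025,"z":0,"ax":0,"ay":0,"az":0},{"x":0,"y":0.025,"z":0,"ax":0,"ay":0,"az":0},{"x":0,"y":0.025,"z":0,"ax":0,"ay":0,"az":0},{"x":0,"y":0.025,"z":0,"ax":0,"ay":0,"az":0},{"x":0,"y":0.025,"z":0,"ax":0,"ay":0,"az":0},{"x":0,"y":0.025,"z":0,"ax":0,"ay":0,"az":0},{"x":0,"y":0.025,"z":0,"ax":0,"ay":0,"az":0},{"x":0,"y":0.025,"z":0,"ax":0,"ay":0,"az":0}]'
python3 -m handwheel '[{"x":-0.0005,"y":0.025,"z":0,"ax":0,"ay":0,"az":0},{"x":-0.0005,"y":0.025,"z":0,"ax":0,"ay":0,"az":0},{"x":-0.0005,"y":0.025,"z":0,"ax":0,"ay":0,"az":0},{"x":-0.0005,"y":0.025,"z":0,"ax":0,"ay":0,"az":0},{"x":-0.0005,"y":0.025,"z":0,"ax":0,"ay":0,"az":0},{"x":-0.0005,"y":0.025,"z":0,"ax":0,"ay":0,"az":0},{"x":-0.0005,"y":0.025,"z":0,"ax":0,"ay":0,"az":0},{"x":-0.0005,"y":0.025,"z":0,"ax":0,"ay":0,"az":0}]'
```

```text
clock: 3.35
position: [558.4, -12.5, 22.4]
ee_rot: [0.714, -0.7, 0.0, 0.0]
contact_force: [0.5, -2.5, 1.2]
gripper_width: 0.0
grasp_force: 1.2
clock: 4.15
position: [557.7, 27.8, 22.4]
ee_rot: [0.714, -0.7, 0.0, 0.0]
contact_force: [-1.0, -3.3, 1.6]
gripper_width: 0.1
grasp_force: 1.4
```

```bash
python3 -m handwheel '[{"x":-0.0005,"y":0.025,"z":0,"ax":0,"ay":0,"az":0},{"x":-0.0005,"y":0.025,"z":0,"ax":0,"ay":0,"az":0},{"x":-0.0005,"y":0.025,"z":0,"ax":0,"ay":0,"az":0},{"x":-0.0005,"y":0.025,"z":0,"ax":0,"ay":0,"az":0},{"x":-0.0005,"y":0.025,"z":0,"ax":0,"ay":0,"az":0},{"x":-0.0005,"y":0.025,"z":0,"ax":0,"ay":0,"az":0},{"x":-0.0005,"y":0.025,"z":0,"ax":0,"ay":0,"az":0},{"x":0,"y":0.015,"z":0,"ax":0,"ay":0,"az":0}]'
python3 -m handwheel '[{"x":0,"y":0.01,"z":0,"ax":0,"ay":0,"az":0},{"x":0,"y":0.01,"z":0,"ax":0,"ay":0,"az":0},{"x":0,"y":0.005,"z":0,"ax":0,"ay":0,"az":0},{"x":0,"y":0.005,"z":0,"ax":0,"ay":0,"az":0},{"x":0,"y":0.005,"z":0,"ax":0,"ay":0,"az":0},{"x":0,"y":0.005,"z":0,"ax":0,"ay":0,"az":0},{"x":0,"y":0,"z":0,"ax":0,"ay":0,"az":0},{"x":0,"y":0,"z":0,"ax":0,"ay":0,"az":0}]'
```

```text
clock: 4.95
position: [557.0, 65.9, 22.3]
ee_rot: [0.714, -0.7, -0.0, -0.0]
contact_force: [0.9, -3.1, 2.0]
gripper_width: -0.1
grasp_force: 1.5
clock: 5.75
position: [556.9, 73.2, 22.3]
ee_rot: [0.714, -0.7, -0.0, 0.0]
contact_force: [1.0, -4.2, 2.2]
gripper_width: 0.3
grasp_force: 2.1
```

```bash
python3 -m handwheel '[{"x":0,"y":0.005,"z":0,"ax":0,"ay":0,"az":0},{"x":0,"y":0.005,"z":0,"ax":0,"ay":0,"az":0},{"x":0,"y":0.005,"z":0,"ax":0,"ay":0,"az":0},{"x":0,"y":0,"z":0,"ax":0,"ay":0,"az":0},{"x":0,"y":0,"z":0,"ax":0,"ay":0,"az":0},{"x":0,"y":0,"z":0,"ax":0,"ay":0,"az":0},{"x":0,"y":0,"z":0,"ax":0,"ay":0,"az":0},{"x":0,"y":0,"z":0,"ax":0,"ay":0,"az":0}]'
```

```text
clock: 6.55
position: [556.7, 73.4, 22.3]
ee_rot: [0.714, -0.7, 0.001, 0.002]
contact_force: [2.9, -15.1, 3.3]
gripper_width: -0.3
grasp_force: 7.8
```

```bash
python3 -m handwheel '[{"x":0,"y":-0.04,"z":0,"ax":0,"ay":0,"az":0},{"x":0,"y":-0.06,"z":0,"ax":0,"ay":0,"az":0},{"x":0,"y":0,"z":0.2,"ax":0,"ay":0,"az":0},{"x":0,"y":0,"z":0.2,"ax":0,"ay":0,"az":0},{"x":0.005,"y":-0.2,"z":0,"ax":0,"ay":0,"az":0},{"x":0.005,"y":-0.2,"z":0,"ax":0,"ay":0,"az":0},{"x":0.005,"y":-0.2,"z":0,"ax":0,"ay":0,"az":0},{"x":0.005,"y":-0.2,"z":0,"ax":0,"ay":0,"az":0}]'
python3 -m handwheel '[{"x":0.004,"y":-0.2,"z":0,"ax":0,"ay":0,"az":0},{"x":0,"y":-0.1,"z":0,"ax":0,"ay":0,"az":0},{"x":0,"y":0,"z":0,"ax":0,"ay":0,"az":0},{"x":0,"y":0,"z":0,"ax":0,"ay":0,"az":0},{"x":0,"y":0,"z":0,"ax":0,"ay":0,"az":0},{"x":0,"y":0,"z":0,"ax":0,"ay":0,"az":0},{"x":0,"y":0,"z":0,"ax":0,"ay":0,"az":0},{"x":0,"y":0,"z":0,"ax":0,"ay":0,"az":0}]'
python3 - <<'E'
from h import *
im=arm.get_image("top"); p=arm.camera_params("top")
cv2.imwrite("pics/top1.png",cv2.resize(im[150:215,205:405,::-1],None,fx=4,fy=4))
m=mask(im,(17,60,140),(30,135,255),(212,160,356,205))
c=max(cv2.findContours(m,0,2)[0],key=cv2.contourArea)
w=np.array([ray(p,q,40)[:2] for q in c[:,0,:].astype(float)],np.float32); print(cv2.minAreaRect(w))
E
```

```text
clock: 7.35
position: [561.0, -104.5, 102.3]
ee_rot: [0.714, -0.7, -0.0, -0.001]
contact_force: [0.5, -0.4, 0.0]
gripper_width: -0.1
grasp_force: 0.0
clock: 8.15
position: [561.9, -162.9, 102.4]
ee_rot: [0.714, -0.7, 0.0, -0.0]
contact_force: [0.8, -0.2, 0.5]
gripper_width: 0.2
grasp_force: 0.0
((554.8002319335938, 169.28695678710938), (62.653011322021484, 169.36341857910156), 0.8303461670875549)
```

View pics/top1.png

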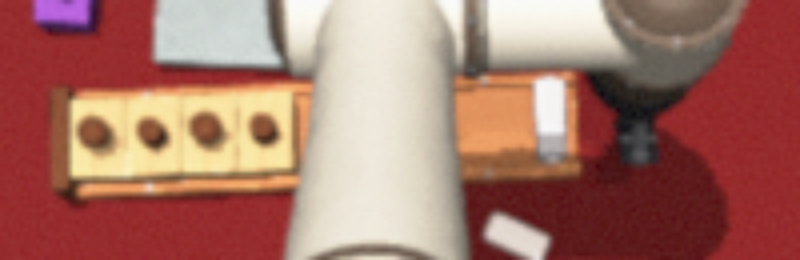

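The row is home: the end stamp touches the stop at crop column ~68 and the four stamps are closed up to column ~295. The keeper, at about (550,120), has not moved, and the fingers stand clear beyond the open end at (637,140). Now I'll lower them and push the keeper.

```bash
python3 -m handwheel '[{"x":0,"y":0,"z":-0.15,"ax":0,"ay":0,"az":0},{"x":0,"y":0,"z":-0.15,"ax":0,"ay":0,"az":0},{"x":0,"y":0,"z":-0.07,"ax":0,"ay":0,"az":0},{"x":0,"y":0,"z":-0.02,"ax":0,"ay":0,"az":0},{"x":0,"y":0.03,"z":0,"ax":0,"ay":0,"az":0},{"x":0,"y":0.03,"z":0,"ax":0,"ay":0,"az":0},{"x":0,"y":0.03,"z":0,"ax":0,"ay":0,"az":0},{"x":0,"y":0.03,"z":0,"ax":0,"ay":0,"az":0}]'
python3 -m handwheel '[{"x":0,"y":0.03,"z":0,"ax":0,"ay":0,"az":0},{"x":-0.0005,"y":0.03,"z":0,"ax":0,"ay":0,"az":0},{"x":-0.0005,"y":0.03,"z":0,"ax":0,"ay":0,"az":0},{"x":-0.0005,"y":0.03,"z":0,"ax":0,"ay":0,"az":0},{"x":-0.0005,"y":0.03,"z":0,"ax":0,"ay":0,"az":0},{"x":-0.0005,"y":0.03,"z":0,"ax":0,"ay":0,"az":0},{"x":-0.0005,"y":0.03,"z":0,"ax":0,"ay":0,"az":0},{"x":-0.0005,"y":0.03,"z":0,"ax":0,"ay":0,"az":0}]'
```

```text
clock: 9.0
position: [562.4, -138.9, 25.3]
ee_rot: [0.714, -0.7, 0.001, -0.001]
contact_force: [-0.0, -0.2, -0.2]
gripper_width: 0.1
grasp_force: 0.0
clock: 9.8
position: [561.2, -91.1, 24.3]
ee_rot: [0.714, -0.7, 0.0, -0.0]
contact_force: [0.1, -2.3, 0.6]
gripper_width: 0.2
grasp_force: 0.8
```

Keeper is sliding (2.3 N); about 143 mm remain.

```bash
python3 -m handwheel '[{"x":-0.0005,"y":0.03,"z":0,"ax":0,"ay":0,"az":0},{"x":-0.0005,"y":0.03,"z":0,"ax":0,"ay":0,"az":0},{"x":-0.0005,"y":0.03,"z":0,"ax":0,"ay":0,"az":0},{"x":-0.0005,"y":0.03,"z":0,"ax":0,"ay":0,"az":0},{"x":-0.0005,"y":0.03,"z":0,"ax":0,"ay":0,"az":0},{"x":-0.0005,"y":0.03,"z":0,"ax":0,"ay":0,"az":0},{"x":-0.0005,"y":0.03,"z":0,"ax":0,"ay":0,"az":0},{"x":-0.0005,"y":0.03,"z":0,"ax":0,"ay":0,"az":0}]'
python3 -m handwheel '[{"x":-0.0007,"y":0.03,"z":0,"ax":0,"ay":0,"az":0},{"x":-0.0007,"y":0.03,"z":0,"ax":0,"ay":0,"az":0},{"x":-0.0007,"y":0.03,"z":0,"ax":0,"ay":0,"az":0},{"x":-0.0007,"y":0.03,"z":0,"ax":0,"ay":0,"az":0},{"x":-0.0007,"y":0.03,"z":0,"ax":0,"ay":0,"az":0},{"x":-0.0007,"y":0.03,"z":0,"ax":0,"ay":0,"az":0},{"x":-0.0007,"y":0.03,"z":0,"ax":0,"ay":0,"az":0},{"x":-0.0007,"y":0.03,"z":0,"ax":0,"ay":0,"az":0}]'
python3 -m handwheel '[{"x":-0.0007,"y":0.03,"z":0,"ax":0,"ay":0,"az":0},{"x":-0.0007,"y":0.03,"z":0,"ax":0,"ay":0,"az":0},{"x":-0.0007,"y":0.03,"z":0,"ax":0,"ay":0,"az":0},{"x":-0.0007,"y":0.03,"z":0,"ax":0,"ay":0,"az":0},{"x":-0.0007,"y":0.03,"z":0,"ax":0,"ay":0,"az":0},{"x":-0.0007,"y":0.02,"z":0,"ax":0,"ay":0,"az":0},{"x":0,"y":0,"z":0,"ax":0,"ay":0,"az":0},{"x":0,"y":0,"z":0,"ax":0,"ay":0,"az":0}]'
```

```text
clock: 10.6
position: [560.2, -43.1, 24.3]
ee_rot: [0.714, -0.7, -0.0, 0.0]
contact_force: [0.2, -1.1, 0.1]
gripper_width: 0.5
grasp_force: 0.8
clock: 11.4
position: [559.3, 4.9, 24.3]
ee_rot: [0.714, -0.7, 0.0, -0.0]
contact_force: [0.9, -1.1, 1.2]
gripper_width: 0.1
grasp_force: 0.8
clock: 12.2
position: [557.9, 38.6, 24.1]
ee_rot: [0.714, -0.7, -0.0, 0.0]
contact_force: [1.1, -0.3, 0.2]
gripper_width: -0.2
grasp_force: 0.0
```

13 mm left; creeping to contact.

```bash
python3 -m handwheel '[{"x":0,"y":0.01,"z":0,"ax":0,"ay":0,"az":0},{"x":0,"y":0.01,"z":0,"ax":0,"ay":0,"az":0},{"x":0,"y":0.01,"z":0,"ax":0,"ay":0,"az":0},{"x":0,"y":0.01,"z":0,"ax":0,"ay":0,"az":0},{"x":0,"y":0.01,"z":0,"ax":0,"ay":0,"az":0},{"x":0,"y":0.005,"z":0,"ax":0,"ay":0,"az":0},{"x":0,"y":0.005,"z":0,"ax":0,"ay":0,"az":0},{"x":0,"y":0,"z":0,"ax":0,"ay":0,"az":0}]'
python3 -m handwheel '[{"x":0,"y":0.005,"z":0,"ax":0,"ay":0,"az":0},{"x":0,"y":0.005,"z":0,"ax":0,"ay":0,"az":0},{"x":0,"y":0.005,"z":0,"ax":0,"ay":0,"az":0},{"x":0,"y":0,"z":0,"ax":0,"ay":0,"az":0},{"x":0,"y":0,"z":0,"ax":0,"ay":0,"az":0},{"x":0,"y":0,"z":0,"ax":0,"ay":0,"az":0},{"x":0,"y":0,"z":0,"ax":0,"ay":0,"az":0},{"x":0,"y":0,"z":0,"ax":0,"ay":0,"az":0}]'
```

```text
clock: 13.0
position: [558.4, 50.6, 24.3]
ee_rot: [0.714, -0.7, 0.0, -0.0]
contact_force: [-1.4, -1.7, 0.6]
gripper_width: -0.0
grasp_force: 0.5
clock: 13.8
position: [558.3, 51.3, 24.3]
ee_rot: [0.714, -0.7, 0.0, 0.001]
contact_force: [2.0, -10.1, -0.5]
gripper_width: -0.2
grasp_force: 5.2
```

Contact came at 51.3, as predicted, with 10 N. Now I'll back off, rise, and check.

```bash
python3 -m handwheel '[{"x":0,"y":-0.03,"z":0,"ax":0,"ay":0,"az":0},{"x":0,"y":-0.1,"z":0,"ax":0,"ay":0,"az":0},{"x":0,"y":-0.05,"z":0.2,"ax":0,"ay":0,"az":0},{"x":0,"y":-0.1,"z":0.2,"ax":0,"ay":0,"az":0},{"x":0,"y":-0.2,"z":0.1,"ax":0,"ay":0,"az":0},{"x":0,"y":-0.2,"z":0.1,"ax":0,"ay":0,"az":0},{"x":0,"y":-0.2,"z":0,"ax":0,"ay":0,"az":0},{"x":0,"y":-0.2,"z":0,"ax":0,"ay":0,"az":0}]'
python3 - <<'E'
from h import *
im=arm.get_image("top"); p=arm.camera_params("top")
cv2.imwrite("pics/top2.png",cv2.resize(im[150:215,205:405,::-1],None,fx=4,fy=4))
m=mask(im,(17,60,140),(30,135,255),(212,160,356,205))
c=max(cv2.findContours(m,0,2)[0],key=cv2.contourArea)
w=np.array([ray(p,q,40)[:2] for q in c[:,0,:].astype(float)],np.float32); print(cv2.minAreaRect(w))
E
```

```text
clock: 14.6
position: [559.5, -163.7, 146.0]
ee_rot: [0.714, -0.7, 0.002, -0.002]
contact_force: [0.1, -0.1, 0.7]
gripper_width: -0.1
grasp_force: 0.0
((554.7192993164062, 170.62574768066406), (62.46036911010742, 166.7536163330078), 0.9071099758148193)
```

View pics/top2.png

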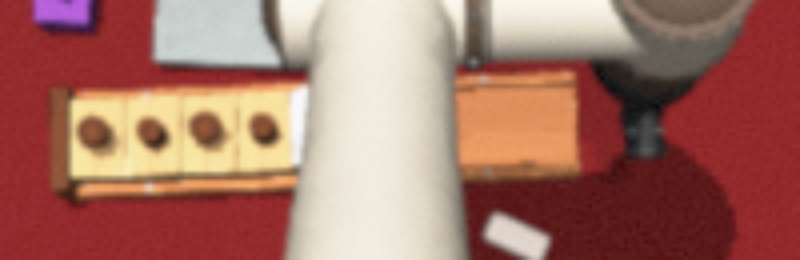

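The row stands closed against the stop at crop columns 68–292. The keeper's front edge meets stamp4 at about column 293, and the gripper is clear at (645,130). I'll let the arm settle and hand in.

```bash
python3 -m handwheel '[{"z":0,"x":0,"y":0,"ax":0,"ay":0,"az":0},{"z":0,"x":0,"y":0,"ax":0,"ay":0,"az":0},{"z":0,"x":0,"y":0,"ax":0,"ay":0,"az":0},{"z":0,"x":0,"y":0,"ax":0,"ay":0,"az":0},{"z":0,"x":0,"y":0,"ax":0,"ay":0,"az":0},{"z":0,"x":0,"y":0,"ax":0,"ay":0,"az":0},{"z":0,"x":0,"y":0,"ax":0,"ay":0,"az":0},{"z":0,"x":0,"y":0,"ax":0,"ay":0,"az":0}]' && python3 -c "from bench import arm; print(arm.job_done())"
```

```text
clock: 15.45
position: [558.4, -162.4, 144.3]
ee_rot: [0.714, -0.7, 0.0, -0.0]
contact_force: [-0.5, -0.1, 0.6]
gripper_width: -0.3
grasp_force: 0.0
the job is handed in; nothing more can be done
None
```

I pushed the row of four stamps home against the end stop, then slid the keeper up against the last stamp, and handed the job in at about 15.5 s with the arm clear; the hand-in returned no verdict.

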